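# Sort the parts of a stripped loudspeaker crossover

## Robot

A 6-joint arm with a two-finger parallel gripper is mounted at the origin on the work surface. World frame = base frame: x ahead of the robot, y to its left, z up, the work surface at z = 0. Lengths are in m, angles in rad, forces in N, time in s.
With the tool pointing down it reaches from about 0.275 to 0.75 m from the base axis. Payload 10.2 kg.
Tool frame: the origin (TCP) lies midway between the tips of the shut fingers; the grasp point (between the pads) lies 19 mm behind it; z points along the fingers, y is the line along which they close (so a half turn about z gives the same grasp; the last joint's range is limited). The gripper opens to 85 mm and grips with 20 to 120 N. Pads are 22 mm wide; open, the fingers measure 114 mm over their backs; the gripper's body (76 mm by 85 mm) begins 54 mm behind the grasp point. The pads swing forward as they close: fully open they stand 13 mm farther back than shut.
Start: joints at [0.921, 0.313, 1.498, -0, 1.331, -0.223], TCP at [0.217, 0.478, 0.231] pointing down, gripper open.
Joint ranges: [-2.94, 2.94], [-0.97, 2.17], [0.19, 2.56], [-1.23, 4.37], [0.02, 3.11], [-2.88, 2.88]. Speed limits (rad/s): [2.39, 2.39, 3.01, 3.14, 3.14, 3.14].

## Interface

Orientations are given as a unit quaternion [w, x, y, z].
In Python, from bench import get_state, capture, get_calibration, finish_job gives the robot as it stands.
- The arm moves only by the tool jog_arm, never from a script. Its argument "targets" is a list that holds one entry, the list of rows, each a list of 5 numbers: the shift along the world's x, y, z in cm, then the turn about the world's z in rad, then the closure in counts, from 0 (fully open) to 255 (shut). In form: [[[dx, dy, dz, roll, jaw], ...]]. A call has 1 to 12 rows; each row shifts and turns the commanded pose from where the row before left it; what a row does not reach is not made up. A row lasts 1/10 s, in which the tool goes at most 50 mm and 8.59 degrees, less where a joint would pass 70% of its speed; a pose out of reach is approached as far as the arm can. A call is refused whole if a number of a shift passes 5 or a number of a turn 0.15, either way. A call with a gripper value outside its range is refused whole. The fingers move at their own pace and stop on an object; "squeeze" is the grip in N (left out, the last holds). Time passes only in rows, so rows that do not move let the fingers close. It gives the time, the measured TCP pose, the force, the opening and the grip force at its end, in the units of the state.
- get_state(): the state, without advancing time (a new reading comes with each control period).
- capture(name): name is "scene" or "top" or "wrist"; returns the picture (480x640x3 uint8, red, green, blue); there is no depth.
- get_calibration(name): a dict with "camera_matrix" (3x3 intrinsics, pixels), "k1" (the pictures are not rectified: a ray, as slopes to the right and down, at radius r is drawn at 1 + k1 r^2 times it, then the intrinsics apply), "rvec" (rotation vector, rad) and "tvec" (3), from world to camera coordinates, as OpenCV has them; the wrist camera has in their place "tool_from_camera" (4x4, takes a point from camera to tool coordinates, whose origin is the TCP and whose axes are the flange's). Camera axes: x right, y down, z forward; pixel columns grow to the right and rows downward; lengths in m; the calibration is good to about 2 mm. A picture is of the moment at which its call begins: read the wrist's pose just before it. get_calibration takes no time and is no camera call.
- finish_job(): hands the job in; it is judged then, once.
The state is a dict: "t": time; "joints": joint angles; "qd": joint speeds; "effort": joint torques, N m; "position": TCP position; "eef_rot": TCP orientation; "contact_force": force on the tool from outside, world axes, zero at the start; "moment": the same for the moment, N m; "grip_width": finger opening in m; "finger_force": force on a finger pad.
Only numpy, scipy, OpenCV 4.12 (cv2) and the standard library are available. Lean on these libraries where they do the work, as an engineer would, in place of code of your own. Each camera call takes 0.05 s, during which the arm holds its last target. There are 200 camera calls.

## Task

Sort the parts stripped from an old loudspeaker on the bench into their stock trays: the two copper coils into the large dark wooden tray and the two slim can capacitors into the smaller metal tray, one to a compartment in either order, and the small tweeter, dome up, into the round tin. Each must stand upright, flat on the floor of its place, and be set down rather than dropped.

Things in the scene. Friction and masses are not known exactly. Their poses are not given: they have to be found in the camera images.
- coil_a_c (a point): air-core inductor: a bare copper winding, a thick upright ring 52 mm in diameter and 40 mm high, with a black centre hole and three white ties across its top; about 0.35 kg. It stands on the bench, axis vertical (z). The point is its centre, 20 mm above its underside. The two coils are alike.
- coil_b_c (a point): air-core inductor: a bare copper winding, a thick upright ring 52 mm in diameter and 40 mm high, with a black centre hole and three white ties across its top; about 0.35 kg. It stands on the bench, axis vertical (z). The point is its centre, 20 mm above its underside. The two coils are alike.
- cap_a_c (a point): screw-terminal can capacitor: a slim dark upright cylinder 35 mm in diameter and 50 mm high (two terminal screws stand 3 mm above its top); about 0.08 kg. It stands on the bench, axis vertical (z), screws up. The point is its centre, 25 mm above its underside. The two capacitors are alike.
- cap_b_c (a point): screw-terminal can capacitor: a slim dark upright cylinder 35 mm in diameter and 50 mm high (two terminal screws stand 3 mm above its top); about 0.08 kg. It stands on the bench, axis vertical (z), screws up. The point is its centre, 25 mm above its underside. The two capacitors are alike.
- tweeter_c (a point): dome tweeter: black round face flange 54 mm in diameter and 8 mm thick on top of a dark steel magnet 46 mm in diameter and 30 mm high, 38 mm high to the flange's upper face, with a pale grey dome rising 7 mm more in the middle; about 0.2 kg. It stands on its magnet, dome up (z). The point is on its axis, 19 mm above its underside.
- coil_tray: the large dark wooden tray for the coils, fixed to the bench: 88 mm along its x, 172 mm along its y, 14 mm high, walls 4 mm, floor 3 mm thick. A 4 mm cross wall of the same height halves it into two compartments, each 80 x 80 mm inside, centred at y = +42 mm and y = -42 mm. Origin at the centre of its underside, on the bench; z up. Its long side lies roughly across the bench (yaw within 0.3 rad).
- cap_tray: the smaller aluminium tray for the capacitors, fixed to the bench: 68 mm along its x, 132 mm along its y, 14 mm high, walls 4 mm, floor 3 mm thick. A 4 mm cross wall of the same height halves it into two compartments, each 60 x 60 mm inside, centred at y = +32 mm and y = -32 mm. Origin at the centre of its underside, on the bench; z up. Its long side lies roughly across the bench (yaw within 0.3 rad).
- tin: the shallow round open steel tin for the tweeter, fixed to the bench: 88 mm outside and 82 mm inside diameter, 14 mm high, floor 3 mm thick. Origin at the centre of its underside, on the bench; z up.
Not all that is in view belongs to the job. Leave any blue look-alike of the part that bears coil_b_c alone.

How it is judged:
By the outcome, as a careful person would: the job done as asked, in the order asked, and still so for the second after the job is handed in, with the robot touching nothing.
It also fails if it takes over 128 s, if anything falls off the work surface, if the arm or the gripper's body presses on something with over 40 N, if the wrist force passes 120 N, or if a joint passes its speed limit or range.

## Working session

There is one attempt and no reset: what is moved stays moved. The work goes in short steps, Python scripts to look and compute and a tool call to move; the robot and the scene stay as the last step left them, time stands still between calls to the robot, and variables do not carry over. Pictures are saved under pics/ and viewed, at most 14 in all, crops included, and the job is handed in when it is done.

Besides the shell and the picture viewer there is one more tool, called after ">>>" by a JSON object that holds its "name" and its "arguments". jog_arm: Moves the arm, as the interface text tells. Its arguments: {"type":"object","properties":{"targets":{"type":"array"},"squeeze":{"type":"number"}},"required":["targets"]}

```bash
mkdir -p pics; ls; python3 - <<'E'
from bench import *
import cv2
for n in("top","scene"):
    cv2.imwrite(f"pics/{n}0.png",capture(n)[:,:,::-1]); c=get_calibration(n); print(n,c)
print(get_calibration("wrist")); print(get_state())
E
```

```text
pics
top {'camera_matrix': array([[514.36576719,   0.        , 320.59488334],
       [  0.        , 514.36576719, 239.55363084],
       [  0.        ,   0.        ,   1.        ]]), 'k1': -0.09552040182203503, 'rvec': array([ 2.13761741, -2.19067073,  0.15720428]), 'tvec': array([-0.00389072,  0.51903607,  1.023299  ])}
scene {'camera_matrix': array([[534.01738685,   0.        , 318.29883816],
       [  0.        , 534.01738685, 239.83961854],
       [  0.        ,   0.        ,   1.        ]]), 'k1': -0.02234916302955486, 'rvec': array([ 1.11356899,  2.11207155, -1.17040324]), 'tvec': array([ 0.27733283, -0.17769168,  1.30781751])}
{'camera_matrix': array([[416.0535084 ,   0.        , 317.67377352],
       [  0.        , 416.0535084 , 235.12689999],
       [  0.        ,   0.        ,   1.        ]]), 'k1': -0.004870713878637155, 'tool_from_camera': array([[-5.79416710e-04, -9.58180490e-01, -2.86163960e-01,
         7.24482035e-02],
       [ 9.99999580e-01, -3.51829943e-04, -8.46716961e-04,
         6.00848605e-04],
       [ 7.10626623e-04, -2.86164331e-01,  9.58180291e-01,
        -1.42064288e-01],
       [ 0.00000000e+00,  0.00000000e+00,  0.00000000e+00,
         1.00000000e+00]])}
{'t': 0.1, 'joints': array([ 9.20585614e-01,  3.13426908e-01,  1.49835324e+00, -2.24788881e-05,
        1.33099134e+00, -2.23405074e-01]), 'qd': array([ 1.22072052e-03, -2.10986814e-05, -2.64018394e-03,  9.38266501e-04,
       -2.58365104e-04,  1.90388673e-04]), 'effort': array([ 1.33132518e-03, -4.12893605e+01, -2.60144341e+01, -2.47896287e-04,
        2.98940075e-03,  3.18632340e-05]), 'position': array([0.21721072, 0.47771154, 0.23077845]), 'eef_rot': array([-2.39460507e-04,  2.11784097e-01,  9.77316299e-01, -5.38691466e-04]), 'contact_force': array([ 0.64775531,  0.77340039, -0.39748541]), 'moment': array([-0.05006626,  0.00519997,  0.06026491]), 'finger_force': 0.0, 'grip_width': 0.08543760715406841}
```

View pics/top0.png

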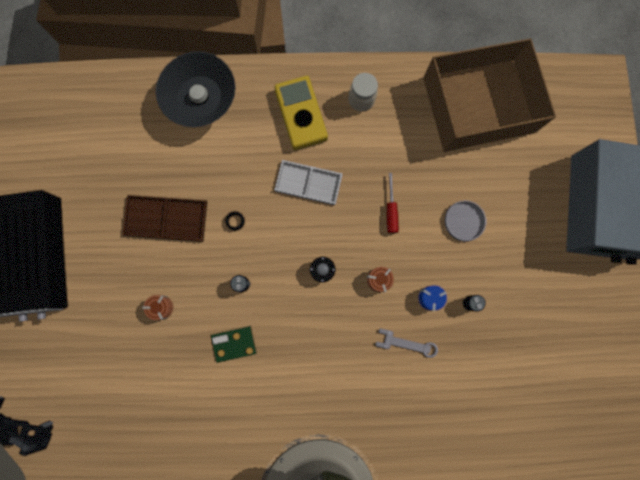

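View pics/scene0.png

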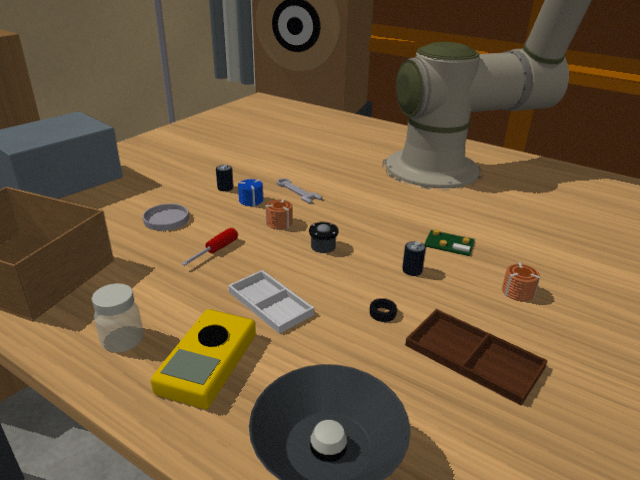

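The top view shows these things:
- **Coils:** (157,307) and (380,280). The blue look-alike at (433,298) is left alone.
- **Caps:** (240,284) and (475,303). The black ring at (235,221) and the jar at (363,92) are not caps.
- **Tweeter:** (323,269). The woofer cone at (197,92) is not it.
- **Places:** coil tray (165,218), cap tray (308,183), tin (465,222). The wooden box at (488,95) is not a tray.

The scene view agrees. Next I measure.

```bash
cat > h.py <<'E'
from bench import *
import cv2, numpy as np
from scipy.spatial.transform import Rotation as R
def cam(n,st=None):
    c=get_calibration(n)
    if n=="wrist":
        q=st["eef_rot"]; Rt=R.from_quat([q[1],q[2],q[3],q[0]]).as_matrix(); T=c["tool_from_camera"]
        return c,Rt@T[:3,:3],Rt@T[:3,3]+st["position"]
    A=cv2.Rodrigues(c["rvec"])[0]; return c,A.T,-A.T@c["tvec"]
def ray(C,px,z):
    c,A,o=C
    u=cv2.undistortPoints(np.float64(px).reshape(-1,1,2),c["camera_matrix"],np.array([c["k1"],0,0,0])).reshape(-1,2)
    d=np.c_[u,np.ones(len(u))]@A.T
    return o+d*((z-o[2])/d[:,2])[:,None]
def proj(C,P):
    c,A,o=C
    Q=(np.float64(P).reshape(-1,3)-o)@A
    return cv2.projectPoints(Q,np.zeros(3),np.zeros(3),c["camera_matrix"],np.array([c["k1"],0,0,0]))[0].reshape(-1,2)
E
python3 - <<'E'
from h import *
C=cam("top"); im=cv2.imread("pics/top0.png"); print(C[2])
for n,p,z in [("coil1",(158,307),.04),("coil2",(380,279),.04),("blue",(433,298),.04),("cap1",(240,283),.05),("cap2",(474,303),.05),("tw",(323,269),.04),("tin",(465,222),.014),("ctray",(165,218),.014),("ptray",(308,183),.014)]:
    print(n,ray(C,p,z).round(3))
hsv=cv2.cvtColor(im,cv2.COLOR_BGR2HSV)
# masks
def comp(m,z,n):
    m=cv2.morphologyEx(m.astype(np.uint8),cv2.MORPH_CLOSE,np.ones((5,5)))
    k,l,s,c=cv2.connectedComponentsWithStats(m)
    for i in range(1,k):
        if s[i,4]>120 and s[i,4]<6000 and s[i,1]>130:
            (cx,cy),wh,a=cv2.minAreaRect(np.argwhere(l==i)[:,::-1].astype(np.float32)); b=cv2.boxPoints(((cx,cy),wh,a))
            w=ray(C,b,z)[:,:2]; print(n,(round(cx),round(cy)),s[i,4],ray(C,(cx,cy),z)[0,:2].round(4),np.linalg.norm(w[1]-w[0]).round(3),np.linalg.norm(w[2]-w[1]).round(3),"edges",(w[1]-w[0]).round(3),(w[2]-w[1]).round(3))
H,S,V=[hsv[...,i].astype(int) for i in range(3)]
print([hsv[p] for p in((300,150),(272,372),(218,145),(260,200),(222,465),(176,290))])
comp(((H<12)|(H>172))&(S>110)&(V<110)&(np.indices(H.shape)[1]<230),.014,"ctray")
comp((S<60)&(V>110),.014,"grey")
comp(((H<11)|(H>172))&(S>130)&(V>100),.04,"coil")
crop=im[140:340,110:510]; cv2.imwrite("pics/crop0.png",cv2.resize(crop,None,fx=2,fy=2,interpolation=cv2.INTER_CUBIC))
E
```

```text
[0.38540767 0.00422884 1.08073932]
coil1 [[0.388 0.315 0.04 ]]
coil2 [[ 0.434 -0.135  0.04 ]]
blue [[ 0.393 -0.242  0.04 ]]
cap1 [[0.433 0.147 0.05 ]]
cap2 [[ 0.38  -0.323  0.05 ]]
tw [[ 0.458 -0.02   0.04 ]]
tin [[ 0.552 -0.325  0.014]]
ctray [[0.575 0.31  0.014]]
ptray [[0.643 0.007 0.014]]
[array([ 11, 172, 105], dtype=uint8), array([  9, 156, 118], dtype=uint8), array([ 10, 158,  55], dtype=uint8), array([ 16, 114, 146], dtype=uint8), array([140,   6, 120], dtype=uint8), array([150,   3, 152], dtype=uint8)]
ctray (164, 218) 3186 [0.5751 0.3117] 0.088 0.175 edges [ 0.088 -0.005] [-0.018 -0.174]
ctray (158, 308) 469 [0.3854 0.324 ] 0.057 0.047 edges [-0.001 -0.057] [-0.047 -0.   ]
grey (309, 181) 1963 [0.6463 0.0054] 0.07 0.134 edges [ 0.068 -0.017] [-0.035 -0.129]
grey (463, 222) 965 [ 0.5518 -0.32  ] 0.068 0.087 edges [ 0.033 -0.059] [-0.077 -0.041]
grey (407, 344) 519 [ 0.2996 -0.1889] 0.036 0.129 edges [ 0.035 -0.011] [-0.039 -0.123]
grey (326, 456) 1596 [ 0.0813 -0.0165] 0.077 0.194 edges [ 0.076 -0.012] [-0.032 -0.191]
coil (394, 217) 228 [ 0.5613 -0.1696] 0.016 0.063 edges [ 0.    -0.016] [-0.063 -0.   ]
coil (381, 279) 371 [ 0.4352 -0.1363] 0.047 0.045 edges [ 0.014 -0.045] [-0.044 -0.013]
coil (157, 306) 365 [0.3899 0.3166] 0.057 0.045 edges [ 0.02  -0.053] [-0.042 -0.017]
```

View pics/crop0.png

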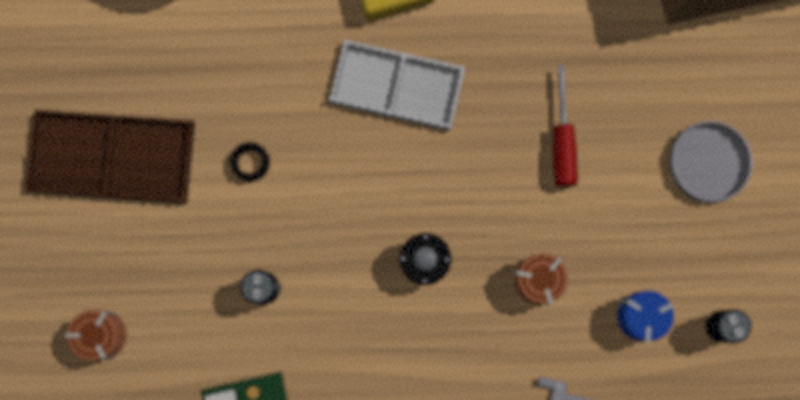

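The crop confirms the choice: copper coils at crop (95,334) and (541,278), the blue decoy at (645,316), screw-top caps at (261,286) and (735,325), and the domed tweeter at (425,258). The tray sizes measured 88x175 and 70x134 mm, close to the given ones. I'll go above coil A at about (0.389, 0.316).

>>> {"name": "jog_arm", "arguments": {"targets": [[[2.9,-2.7,-1,-0.15,0],[2.9,-2.7,-1,-0.15,0],[2.9,-2.7,-1,-0.15,0],[2.9,-2.7,-1,-0.15,0],[2.9,-2.7,-1,-0.15,0],[2.9,-2.7,-1,-0.15,0],[0,0,0,-0.12,0],[0,0,0,-0.12,0],[0,0,0,0,0],[0,0,0,0,0]]], "squeeze": 40}}

```text
t: 1.1
position: [0.3912, 0.316, 0.1712]
eef_rot: [-0.0, 0.704, 0.71, -0.0]
contact_force: [0.3, -0.2, 0.1]
grip_width: 0.0856
finger_force: 0.0
```

```bash
cat >> h.py <<'E'
def look(name,pts):
    "wrist picture with predicted points (m) marked"
    st=get_state(); im=capture("wrist")[:,:,::-1].copy(); C=cam("wrist",st); cv2.imwrite(f"pics/{name}_raw.png",im); np.save("pics/%s.npy"%name,np.r_[st["position"],st["eef_rot"]])
    for u,v in proj(C,pts): cv2.drawMarker(im,(int(round(u)),int(round(v))),(0,255,0),0,12,1)
    cv2.imwrite(f"pics/{name}.png",im); print(st["t"],st["position"].round(4),st["eef_rot"].round(3)); return C,im
def again(name):
    a=np.load("pics/%s.npy"%name); return cam("wrist",dict(position=a[:3],eef_rot=a[3:]))
E
python3 - <<'E'
from h import *
look("w1",[(.389,.316,.04),(.575,.311,.014),(.434,.147,.05)])
E
```

```text
1.1 [0.3912 0.316  0.1712] [-0.     0.704  0.71  -0.   ]
```

View pics/w1.png

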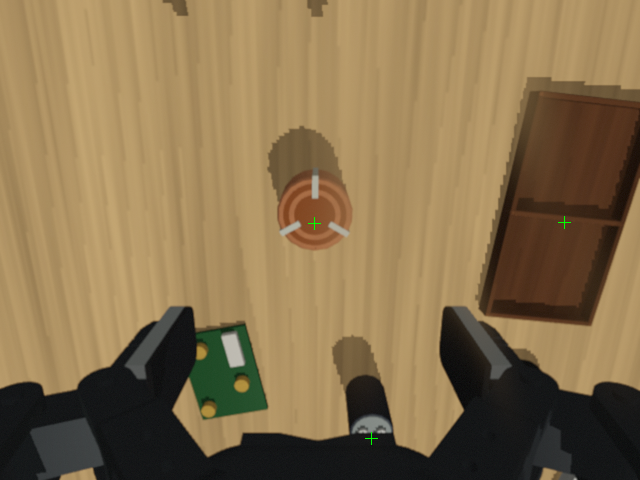

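The wrist view shows the coil's top centre at about (314,213), with its mark at (314,223). The coil tray's cross wall is at (566,216), with its rim corners at (530,92), (483,312) and (590,324).

```bash
python3 - <<'E'
from h import *
C=again("w1"); im=cv2.imread("pics/w1_raw.png")
hsv=cv2.cvtColor(im,cv2.COLOR_BGR2HSV).astype(int)
print(ray(C,[(314,213),(314,209)],.04).round(4))
w=ray(C,[(530,92),(483,312),(590,324),(566,216)],.014); print(w.round(4), "yaw",np.arctan2(*-(w[0]-w[1])[[0]],(w[0]-w[1])[1]))
m=((hsv[...,0]<11)&(hsv[...,1]>120)).astype(np.uint8); m[:,440:]=0;m[300:]=0
m=cv2.morphologyEx(m,cv2.MORPH_CLOSE,np.ones((9,9)))
c=max(cv2.findContours(m,0,2)[0],key=cv2.contourArea); print(cv2.boundingRect(c),cv2.minEnclosingCircle(c))
E
```

```text
[[0.3891 0.3229 0.04  ]
 [0.3891 0.3257 0.04  ]]
[[0.5356 0.4024 0.014 ]
 [0.5236 0.2367 0.014 ]
 [0.611  0.2266 0.014 ]
 [0.5756 0.3157 0.014 ]] yaw -0.07250284107998478
(288, 224, 1, 1) ((288.0, 224.0), 9.999999747378752e-05)
```

>>> {"name": "jog_arm", "arguments": {"targets": [[[-0.2,0.5,-4,0,0],[0,0,-4,0,0],[0,0,-4,0,0],[0,0,-2.5,0,0],[0,0,-1.2,0,0],[0,0,-0.5,0,0],[0,0,0,0,0],[0,0,0,0,255],[0,0,0,0,255],[0,0,0,0,255],[0,0,0,0,255],[0,0,0,0,255]]], "squeeze": 40}}

```text
t: 2.35
position: [0.3899, 0.3212, 0.0104]
eef_rot: [0.0, 0.706, 0.709, 0.001]
contact_force: [-0.8, -0.5, 6.6]
grip_width: 0.0506
finger_force: 40.9
```

>>> {"name": "jog_arm", "arguments": {"targets": [[[0,0,1,0,255],[0,0,3,0,255],[0,0,4,0,255],[3.8,0.7,0,-0.09,255],[3.8,0.7,0,0,255],[3.8,0.7,0,0,255],[3.8,0.7,0,0,255],[3.7,0.7,0,0,255],[0,0,0,0,255],[0,0,-3,0,255],[0,0,0,0,255]]]}}

```text
t: 3.45
position: [0.5759, 0.355, 0.0557]
eef_rot: [-0.001, 0.737, 0.676, -0.004]
contact_force: [0.1, 0.1, -3.4]
grip_width: 0.0505
finger_force: 43.2
```

```bash
python3 - <<'E'
from h import *
C,im=look("w2",[(.579,.356,.014)])
E
```

```text
3.45 [0.5759 0.355  0.0557] [-0.001  0.737  0.676 -0.004]
```

View pics/w2.png

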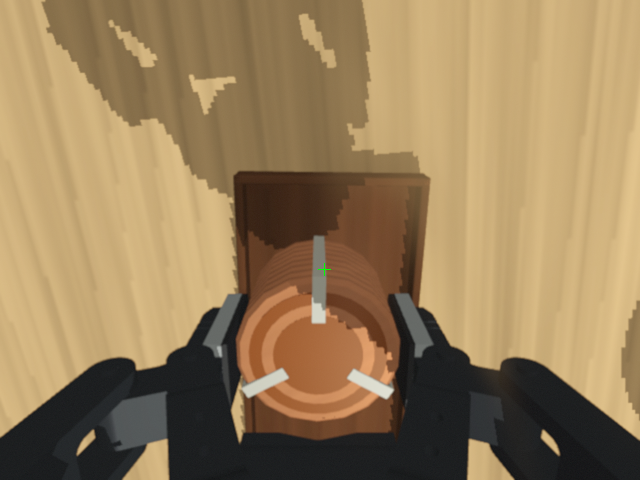

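The coil is held, with its top at about (318,352). The tray's far rim corners are at (237,174) and (428,178).

```bash
python3 - <<'E'
from h import *
C=again("w2")
w=ray(C,[(237,174),(428,178)],.014); print(w.round(4))
d=w[1]-w[0]; d/=np.linalg.norm(d); n=np.array([d[1],-d[0],0]); print("yaw",np.arctan2(d[1],d[0]),"comp",(w.mean(0)+n*.044).round(4),"other",(w.mean(0)+n*.128).round(4)); print(ray(C,[(318,352)],.085).round(4))
E
```

```text
[[0.5446 0.4042 0.014 ]
 [0.6286 0.3952 0.014 ]]
yaw -0.10619426552913334 comp [0.5819 0.356  0.014 ] other [0.573  0.2724 0.014 ]
[[0.577  0.3569 0.085 ]]
```

>>> {"name": "jog_arm", "arguments": {"targets": [[[0.5,0,-2,0,255],[0,0,-1,0,255],[0,0,-0.6,0,255],[0,0,-0.4,0,255],[0,0,0,0,255]]]}}

```text
t: 4.0
position: [0.5832, 0.356, 0.0195]
eef_rot: [-0.0, 0.737, 0.676, -0.0]
contact_force: [-0.2, 0.1, -2.4]
grip_width: 0.0509
finger_force: 43.4
```

>>> {"name": "jog_arm", "arguments": {"targets": [[[0,0,-0.3,0,255],[0,0,-0.2,0,255],[0,0,0,0,255]]]}}

```text
t: 4.3
position: [0.5832, 0.3559, 0.0142]
eef_rot: [-0.0, 0.737, 0.676, -0.0]
contact_force: [-0.2, 0.4, -2.5]
grip_width: 0.0511
finger_force: 43.4
```

>>> {"name": "jog_arm", "arguments": {"targets": [[[0,0,-0.1,0,255],[0,0,0,0,255]]]}}

```text
t: 4.5
position: [0.5835, 0.3559, 0.0135]
eef_rot: [0.0, 0.737, 0.676, 0.0]
contact_force: [1.1, -0.1, -2.3]
grip_width: 0.0508
finger_force: 43.7
```

>>> {"name": "jog_arm", "arguments": {"targets": [[[0,0,-0.1,0,255],[0,0,0,0,255]]]}}

```text
t: 4.7
position: [0.5835, 0.3559, 0.0135]
eef_rot: [0.0, 0.737, 0.676, 0.0]
contact_force: [-3.1, -1.8, 5.3]
grip_width: 0.0511
finger_force: 44.2
```

>>> {"name": "jog_arm", "arguments": {"targets": [[[0,0,0,0,60],[0,0,0,0,60],[0,0,0.2,0,0],[0,0,0.3,0,0],[0,0,2,0,0],[0,0,4,0,0],[0,0,5,0,0],[-1.2,-3.8,0,0,0],[-1.2,-3.8,0,0,0],[-1.2,-3.8,0,0,0],[-1.2,-3.8,0,0,0],[-1.2,-3.8,0,0,0]]]}}

```text
t: 5.9
position: [0.5227, 0.1646, 0.1277]
eef_rot: [0.0, 0.737, 0.676, 0.0]
contact_force: [0.8, -0.2, 0.6]
grip_width: 0.0855
finger_force: 0.0
```

>>> {"name": "jog_arm", "arguments": {"targets": [[[-1.2,-3.8,0,0,0],[-1.2,-3.8,0,0,0],[-1.2,-3.8,0,0,0],[-1.2,-3.8,0,0.1,0],[-1.2,-3.8,0,0,0],[-1.2,-3.8,0,0,0],[-1.2,-3.8,0,0,0],[-1,-3.6,0,0,0],[0,0,0,0,0],[0,0,0,0,0]]]}}

```text
t: 6.9
position: [0.4293, -0.1365, 0.1276]
eef_rot: [0.0, 0.703, 0.711, 0.0]
contact_force: [0.1, -0.6, -0.2]
grip_width: 0.0855
finger_force: 0.0
```

```bash
python3 - <<'E'
from h import *
look("w3",[(.434,-.134,.04),(.458,-.02,.038),(.552,-.325,.014)])
E
```

```text
6.9 [ 0.4293 -0.1365  0.1276] [0.    0.703 0.711 0.   ]
```

View pics/w3.png

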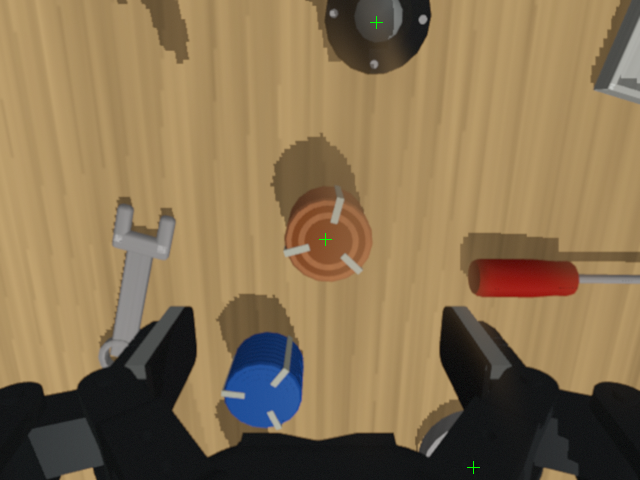

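Coil B's top centre is at (329,238), within 2–3 mm of the mark. The blue decoy at (264,393) is clear of the fingers.

>>> {"name": "jog_arm", "arguments": {"targets": [[[0.6,0.4,-4,0,0],[0,0,-3.5,0,0],[0,0,-2.5,0,0],[0,0,-1.2,0,0],[0,0,-0.5,0,0],[0,0,0,0,0],[0,0,0,0,255],[0,0,0,0,255],[0,0,0,0,255],[0,0,0,0,255],[0,0,0,0,255]]]}}

```text
t: 8.05
position: [0.4357, -0.1323, 0.0112]
eef_rot: [0.001, 0.702, 0.712, 0.0]
contact_force: [-1.4, 1.4, 6.0]
grip_width: 0.0509
finger_force: 40.9
```

>>> {"name": "jog_arm", "arguments": {"targets": [[[0,0,1,0,255],[0,0,3,0,255],[0,0,4,0,255],[1.2,3.6,0,0,255],[1.2,3.6,0,0,255],[1.2,3.6,0,0,255],[1.2,3.6,0,0,255],[1.2,3.6,0,0,255],[1.2,3.6,0,0,255],[1.2,3.6,0,0,255],[1.2,3.6,0,0,255],[1.2,3.6,0,0,255]]]}}

```text
t: 9.25
position: [0.5432, 0.1935, 0.0907]
eef_rot: [-0.0, 0.702, 0.712, -0.0]
contact_force: [1.6, 0.4, -4.1]
grip_width: 0.051
finger_force: 43.9
```

>>> {"name": "jog_arm", "arguments": {"targets": [[[1.4,3.6,0,-0.1,255],[1.5,4.4,0,0,255],[0,0,0,0,255],[0,0,-3,0,255],[0,0,-1,0,255],[0,0,0,0,255]]]}}

```text
t: 9.85
position: [0.5711, 0.2712, 0.0488]
eef_rot: [-0.001, 0.737, 0.676, -0.002]
contact_force: [0.1, 0.4, -4.4]
grip_width: 0.0511
finger_force: 43.9
```

>>> {"name": "jog_arm", "arguments": {"targets": [[[0.2,0.1,-1.5,0,255],[0,0,-1,0,255],[0,0,-0.5,0,255],[0,0,-0.2,0,255],[0,0,0,0,255]]]}}

```text
t: 10.35
position: [0.5744, 0.2729, 0.0183]
eef_rot: [-0.0, 0.737, 0.676, -0.0]
contact_force: [-0.1, 0.4, -4.8]
grip_width: 0.0509
finger_force: 44.2
```

>>> {"name": "jog_arm", "arguments": {"targets": [[[0,0,-0.2,0,255],[0,0,-0.2,0,255],[0,0,0,0,255]]]}}

```text
t: 10.65
position: [0.5745, 0.2729, 0.0144]
eef_rot: [0.0, 0.737, 0.676, 0.0]
contact_force: [-0.1, 0.2, -4.2]
grip_width: 0.0507
finger_force: 44.2
```

>>> {"name": "jog_arm", "arguments": {"targets": [[[0,0,-0.1,0,255],[0,0,0,0,255]]]}}

```text
t: 10.85
position: [0.5745, 0.2729, 0.0143]
eef_rot: [0.0, 0.737, 0.676, 0.0]
contact_force: [-3.3, -2.0, 4.1]
grip_width: 0.0507
finger_force: 45.0
```

>>> {"name": "jog_arm", "arguments": {"targets": [[[0,0,0,0,60],[0,0,0,0,60],[0,0,0.2,0,0],[0,0,0.3,0,0],[0,0,2,0,0],[0,0,4,0,0],[0,0,5,0,0],[-2.8,-2.5,0,0,0],[-2.8,-2.5,0,0,0],[-2.8,-2.5,0,0,0],[-2.8,-2.5,0,0,0],[-2.8,-2.5,0,0,0]]]}}

```text
t: 12.05
position: [0.4332, 0.1471, 0.1286]
eef_rot: [0.0, 0.737, 0.676, 0.0]
contact_force: [0.1, -0.3, 0.2]
grip_width: 0.0854
finger_force: 0.0
```

>>> {"name": "jog_arm", "arguments": {"targets": [[[0,0,0,0,0],[0,0,0,0,0]]]}}

```text
t: 12.25
position: [0.4348, 0.1478, 0.129]
eef_rot: [0.0, 0.737, 0.676, 0.001]
contact_force: [0.7, -0.2, 0.1]
grip_width: 0.0853
finger_force: 0.0
```

```bash
python3 - <<'E'
from h import *
look("w4",[(.433,.147,.05),(.573,.272,.043)])
E
```

```text
12.25 [0.4348 0.1478 0.129 ] [0.    0.737 0.676 0.001]
```

View pics/w4.png

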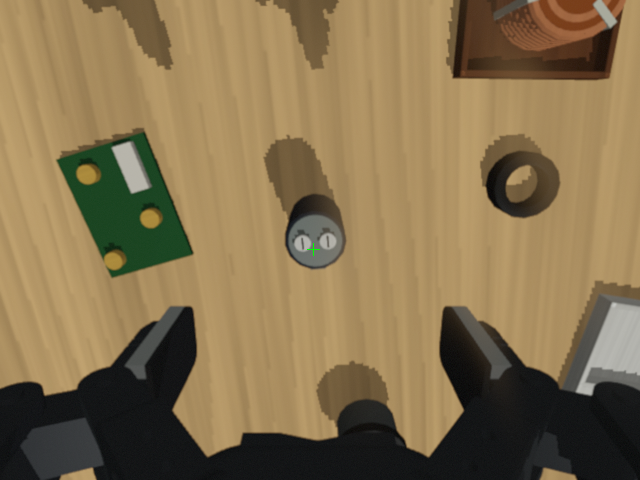

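The cap's screw-top centre is at (315,239), about 5 mm beyond its mark in +y. The circuit board at (130,205) is clear of the fingers.

>>> {"name": "jog_arm", "arguments": {"targets": [[[0,0.4,-4,0,0],[0,0,-3.5,0,0],[0,0,-2,0,0],[0,0,-1.2,0,0],[0,0,-0.5,0,0],[0,0,0,0,0],[0,0,0,0,255],[0,0,0,0,255],[0,0,0,0,255],[0,0,0,0,255],[0,0,0,0,255],[0,0,0,0,255]]], "squeeze": 30}}

```text
t: 13.5
position: [0.4346, 0.1519, 0.0169]
eef_rot: [0.0, 0.737, 0.676, 0.0]
contact_force: [-1.6, -0.6, 5.8]
grip_width: 0.0342
finger_force: 29.5
```

>>> {"name": "jog_arm", "arguments": {"targets": [[[0,0,1,0,255],[0,0,3,0,255],[0,0,3.5,0,255],[3.1,-1.6,0,-0.1,255],[3.1,-1.6,0,-0.07,255],[3.1,-1.6,0,0,255],[3.1,-1.6,0,0,255],[3.1,-1.6,0,0,255],[3.1,-1.6,0,0,255],[3.1,-1.6,0,0,255],[0,0,0,0,255],[0,0,0,0,255]]]}}

```text
t: 14.7
position: [0.6511, 0.0398, 0.0912]
eef_rot: [-0.0, 0.792, 0.611, -0.0]
contact_force: [-0.7, -0.1, -0.4]
grip_width: 0.0342
finger_force: 30.3
```

```bash
python3 - <<'E'
from h import *
look("w5",[(.6535,.039,.014),(.6365,-.023,.014)])
E
```

```text
14.7 [0.6511 0.0398 0.0912] [-0.     0.792  0.611 -0.   ]
```

View pics/w5.png

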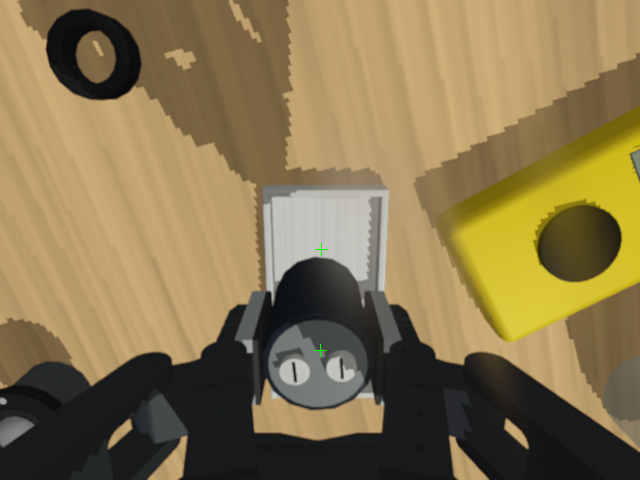

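The cap is held over the tray. The tray's far rim corners are at (264,188) and (387,188), and its yaw matches the tool's. The multimeter's near corner at (505,340) is clear.

```bash
python3 - <<'E'
from h import *
C=again("w5")
w=ray(C,[(264,188),(387,188)],.014); print(w.round(4))
d=w[1]-w[0]; print(np.linalg.norm(d)); d/=np.linalg.norm(d); n=np.array([d[1],-d[0],0]); print("yaw",np.arctan2(d[1],d[0]),"comp",(w.mean(0)+n*.034).round(4),"other",(w.mean(0)+n*.098).round(4)); print(ray(C,[(318,364)],.124).round(4))
E
```

```text
[[0.6325 0.0797 0.014 ]
 [0.6958 0.0631 0.014 ]]
0.06545166095478366
yaw -0.2567684274774496 comp [0.6555 0.0385 0.014 ] other [ 0.6392 -0.0234  0.014 ]
[[0.6518 0.0397 0.124 ]]
```

>>> {"name": "jog_arm", "arguments": {"targets": [[[0.4,-0.1,-3,0,255],[0,0,-2,0,255],[0,0,-1,0,255],[0,0,-0.6,0,255],[0,0,-0.3,0,255],[0,0,0,0,255]]]}}

```text
t: 15.35
position: [0.6555, 0.039, 0.0229]
eef_rot: [0.0, 0.792, 0.611, 0.0]
contact_force: [-0.2, 0.4, 0.2]
grip_width: 0.0344
finger_force: 30.3
```

>>> {"name": "jog_arm", "arguments": {"targets": [[[0,0,-0.2,0,255],[0,0,-0.1,0,255],[0,0,0,0,255]]]}}

```text
t: 15.65
position: [0.6556, 0.0389, 0.0199]
eef_rot: [0.0, 0.792, 0.611, 0.0]
contact_force: [0.2, -0.6, 2.4]
grip_width: 0.0344
finger_force: 30.4
```

>>> {"name": "jog_arm", "arguments": {"targets": [[[0,0,0,0,100],[0,0,0,0,100],[0,0,0.2,0,60],[0,0,0.4,0,0],[0,0,2,0,0],[0,0,4,0,0],[0,0,4.5,0,0],[-2.3,-3,0,0.1,0],[-2.3,-3,0,0.1,0],[-2.3,-3,0,0.06,0],[-2.3,-3,0,0,0],[-2.3,-3,0,0,0]]]}}

```text
t: 16.85
position: [0.5394, -0.1121, 0.1308]
eef_rot: [0.0, 0.706, 0.709, 0.0]
contact_force: [0.8, -0.5, 0.4]
grip_width: 0.0854
finger_force: 0.0
```

>>> {"name": "jog_arm", "arguments": {"targets": [[[-2.3,-3,0,0,0],[-2.3,-3,0,0,0],[-2.3,-3,0,0,0],[-2.3,-3,0,0,0],[-2.3,-3,0,0,0],[-2.3,-3.3,0,0,0],[-2.2,-3.3,0,0,0],[0,0,0,0,0],[0,0,0,0,0]]]}}

```text
t: 17.75
position: [0.3801, -0.3274, 0.1305]
eef_rot: [0.0, 0.706, 0.708, 0.0]
contact_force: [-0.1, 1.5, -0.8]
grip_width: 0.0852
finger_force: 0.0
```

```bash
python3 - <<'E'
from h import *
look("w6",[(.38,-.326,.05),(.394,-.242,.04),(.458,-.02,.038)])
E
```

```text
17.75 [ 0.3801 -0.3274  0.1305] [0.    0.706 0.708 0.   ]
```

View pics/w6.png

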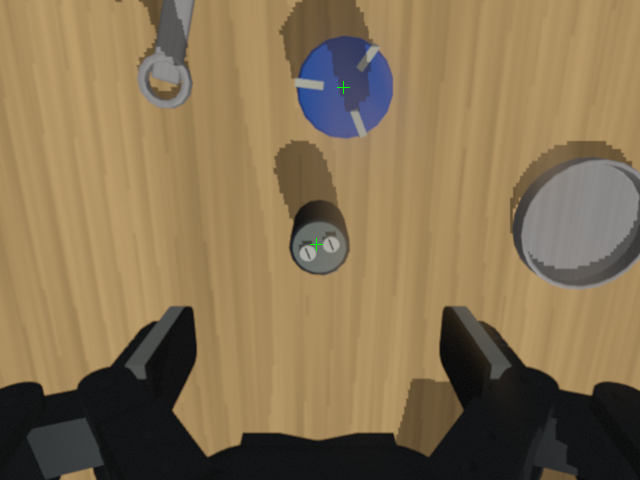

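Cap B's top is at (320,246), about 2 mm in +x from its mark. The blue coil at (345,88) is clear, and the tin's rim centre is at about (583,222).

>>> {"name": "jog_arm", "arguments": {"targets": [[[0.2,0,-4,0,0],[0,0,-3.5,0,0],[0,0,-2.1,0,0],[0,0,-1.2,0,0],[0,0,-0.5,0,0],[0,0,0,0,0],[0,0,0,0,255],[0,0,0,0,255],[0,0,0,0,255],[0,0,0,0,255],[0,0,0,0,255],[0,0,0,0,255]]], "squeeze": 30}}

```text
t: 19.0
position: [0.3825, -0.3273, 0.0179]
eef_rot: [0.0, 0.706, 0.709, -0.0]
contact_force: [-1.5, 1.2, 7.0]
grip_width: 0.0342
finger_force: 29.6
```

```bash
python3 - <<'E'
from h import *
C=again("w6")
print(ray(C,[(583,222),(514,220),(583,287)],.014).round(4))
E
```

```text
[[ 0.5514 -0.3224  0.014 ]
 [ 0.5067 -0.3212  0.014 ]
 [ 0.5599 -0.3678  0.014 ]]
```

>>> {"name": "jog_arm", "arguments": {"targets": [[[0,0,1,0,255],[0,0,3,0,255],[0,0,4.5,0,255],[2.5,3,0,-0.1,255],[2.5,3,0,-0.1,255],[2.5,3,0,-0.06,255],[2.5,3,0,0,255],[2.5,3,0,0,255],[2.5,3,0,0,255],[2.5,3,0,0,255],[2.5,3,0,0,255],[2.5,3,0,0,255]]]}}

```text
t: 20.2
position: [0.6081, -0.0556, 0.1029]
eef_rot: [0.0, 0.792, 0.611, 0.0]
contact_force: [-0.5, -0.7, -1.1]
grip_width: 0.0341
finger_force: 30.2
```

>>> {"name": "jog_arm", "arguments": {"targets": [[[2.5,3,0,0,255],[0.6,0.4,0,0,255],[0,0,0,0,255],[0,0,-3,0,255],[0,0,-2,0,255],[0,0,0,0,255],[0,0,0,0,255]]]}}

```text
t: 20.9
position: [0.6382, -0.0241, 0.0532]
eef_rot: [0.0, 0.792, 0.611, 0.0]
contact_force: [-0.4, -0.7, -0.5]
grip_width: 0.0342
finger_force: 30.2
```

Placement matches the computed compartment, so I lower the last 33 mm or so (expected contact at about 0.0209).

>>> {"name": "jog_arm", "arguments": {"targets": [[[0.1,0.1,-1.5,0,255],[0,0,-1,0,255],[0,0,-0.4,0,255],[0,0,-0.2,0,255],[0,0,0,0,255]]]}}

```text
t: 21.4
position: [0.6394, -0.0221, 0.0214]
eef_rot: [0.0, 0.792, 0.611, 0.0]
contact_force: [0.8, 0.9, -0.2]
grip_width: 0.0342
finger_force: 30.3
```

>>> {"name": "jog_arm", "arguments": {"targets": [[[0,0,-0.1,0,255],[0,0,0,0,255]]]}}

```text
t: 21.6
position: [0.6397, -0.0221, 0.021]
eef_rot: [0.0, 0.792, 0.611, 0.0]
contact_force: [-1.2, 0.1, 3.4]
grip_width: 0.0345
finger_force: 30.5
```

>>> {"name": "jog_arm", "arguments": {"targets": [[[0,0,0,0,100],[0,0,0,0,100],[0,0,0.2,0,60],[0,0,0.4,0,0],[0,0,2,0,0],[0,0,4,0,0],[0,0,4.4,0,0],[-3.6,0,0,0.1,0],[-3.6,0,0,0.1,0],[-3.6,0,0,0.06,0],[-3.6,0,0,0,0],[-3.6,0,0,0,0]]]}}

```text
t: 22.8
position: [0.4579, -0.022, 0.1306]
eef_rot: [0.0, 0.706, 0.709, 0.0]
contact_force: [-0.2, -0.2, 0.2]
grip_width: 0.0857
finger_force: 0.0
```

>>> {"name": "jog_arm", "arguments": {"targets": [[[0,0,0,0,0],[0,0,0,0,0]]]}}

```text
t: 23.0
position: [0.4597, -0.0223, 0.131]
eef_rot: [0.001, 0.706, 0.708, 0.0]
contact_force: [0.5, 0.4, -0.1]
grip_width: 0.0857
finger_force: 0.0
```

```bash
python3 - <<'E'
from h import *
look("w7",[(.458,-.02,.038)])
E
```

```text
23.0 [ 0.4597 -0.0223  0.131 ] [0.001 0.706 0.708 0.   ]
```

View pics/w7.png

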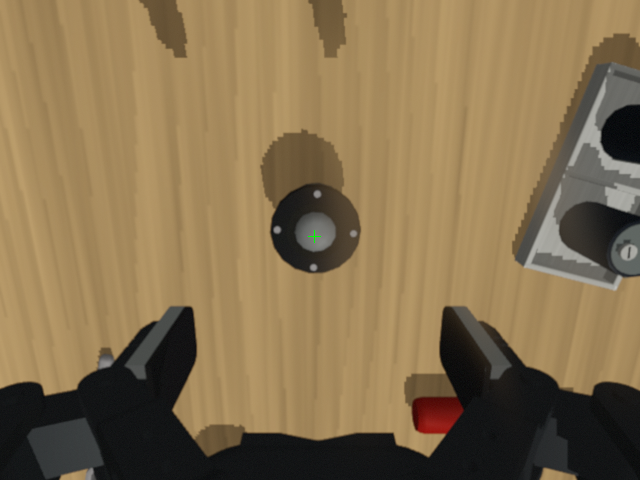

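The tweeter flange's centre is at (316,228), which puts it at about (0.459, -0.016). Both caps stand in the metal tray to the right.

>>> {"name": "jog_arm", "arguments": {"targets": [[[0,0.6,-4,0,0],[0,0,-3.5,0,0],[0,0,-2.6,0,0],[0,0,-1.4,0,0],[0,0,-0.6,0,0],[0,0,0,0,0],[0,0,0,0,255],[0,0,0,0,255],[0,0,0,0,255],[0,0,0,0,255],[0,0,0,0,255]]], "squeeze": 40}}

```text
t: 24.15
position: [0.4599, -0.0162, 0.0103]
eef_rot: [0.001, 0.706, 0.709, 0.0]
contact_force: [-1.0, 0.2, 6.6]
grip_width: 0.0526
finger_force: 40.5
```

>>> {"name": "jog_arm", "arguments": {"targets": [[[0,0,1,0,255],[0,0,3,0,255],[0,0,4,0,255],[1,-3.4,0,0,255],[1,-3.4,0,0,255],[1,-3.4,0,0,255],[1,-3.4,0,0,255],[1,-3.4,0,0,255],[1,-3.4,0,0,255],[1,-3.4,0,0,255],[1,-3.4,0,0,255],[1,-3.5,0,0,255]]]}}

```text
t: 25.35
position: [0.5495, -0.3244, 0.0902]
eef_rot: [0.0, 0.706, 0.709, 0.0]
contact_force: [1.3, 0.4, -1.3]
grip_width: 0.053
finger_force: 42.6
```

>>> {"name": "jog_arm", "arguments": {"targets": [[[0,0,0,0,255],[0,0,-2.5,0,255],[0,0,0,0,255]]]}}

```text
t: 25.65
position: [0.5479, -0.3217, 0.062]
eef_rot: [-0.003, 0.706, 0.708, -0.0]
contact_force: [0.8, 0.3, -2.5]
grip_width: 0.0522
finger_force: 42.6
```

```bash
python3 - <<'E'
from h import *
look("w8",[(.551,-.323,.014)])
E
```

```text
25.65 [ 0.5479 -0.3217  0.062 ] [-0.003  0.706  0.708 -0.   ]
```

View pics/w8.png

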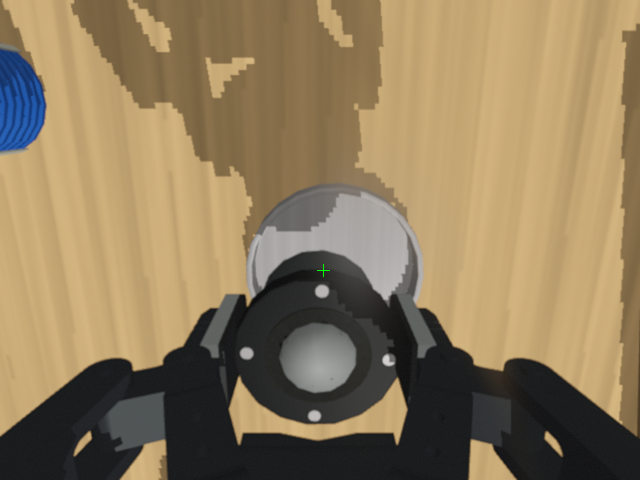

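The tweeter is held level. The tin's rim extremes are at columns 247 and 423 (near row 262) and its top is at row 184, so the tin's centre is at about column 335, to the right of the part at 318.

```bash
python3 - <<'E'
from h import *
C=again("w8")
w=ray(C,[(247,265),(423,265),(335,184)],.014); print(w.round(4), "centre",w[:2].mean(0)[0], w[2,1]-.044)
E
```

```text
[[ 0.5138 -0.3206  0.014 ]
 [ 0.5996 -0.3201  0.014 ]
 [ 0.5561 -0.2806  0.014 ]] centre 0.5566850221186884 -0.3246383132226454
```

>>> {"name": "jog_arm", "arguments": {"targets": [[[0.6,0,0,0,255],[0,0,-2,0,255],[0,0,-1.5,0,255],[0,0,-0.8,0,255],[0,0,-0.4,0,255],[0,0,0,0,255],[0,0,0,0,255]]]}}

```text
t: 26.4
position: [0.5556, -0.3233, 0.018]
eef_rot: [0.0, 0.706, 0.709, 0.0]
contact_force: [-0.5, -0.1, 0.4]
grip_width: 0.0524
finger_force: 42.6
```

>>> {"name": "jog_arm", "arguments": {"targets": [[[0,0,-0.2,0,255],[0,0,0,0,255]]]}}

```text
t: 26.6
position: [0.5554, -0.3232, 0.0155]
eef_rot: [0.0, 0.706, 0.709, 0.0]
contact_force: [-0.7, 0.4, -2.2]
grip_width: 0.0525
finger_force: 42.6
```

>>> {"name": "jog_arm", "arguments": {"targets": [[[0,0,-0.1,0,255],[0,0,-0.1,0,255],[0,0,0,0,255]]]}}

```text
t: 26.9
position: [0.5554, -0.3232, 0.0135]
eef_rot: [0.0, 0.706, 0.709, 0.0]
contact_force: [-0.8, -0.2, 0.6]
grip_width: 0.0523
finger_force: 42.7
```

Contact is at 0.0135, as expected. I release, lift and back off for a final check.

>>> {"name": "jog_arm", "arguments": {"targets": [[[0,0,-0.05,0,255],[0,0,0,0,60],[0,0,0,0,60],[0,0,0.2,0,0],[0,0,0.3,0,0],[0,0,2,0,0],[0,0,4,0,0],[0,0,5,0,0],[-4,0,4,0,0],[-4,0,3,0,0],[-4,0,0,0,0],[-4,0,0,0,0]]]}}

```text
t: 28.1
position: [0.3987, -0.323, 0.1943]
eef_rot: [0.001, 0.706, 0.709, -0.0]
contact_force: [-0.5, -0.8, 0.1]
grip_width: 0.0856
finger_force: 0.0
```

```bash
python3 - <<'E'
from h import *
a=cv2.cvtColor(capture("top"),4); b=cv2.cvtColor(capture("scene"),4)
cv2.imwrite("pics/end.png",cv2.resize(a[140:340,110:510],None,fx=2,fy=2,interpolation=2)); cv2.imwrite("pics/end2.png",cv2.resize(b[140:420,130:560],None,fx=1.8,fy=1.8,interpolation=2))
E
```

```text
(no output)
```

View pics/end.png

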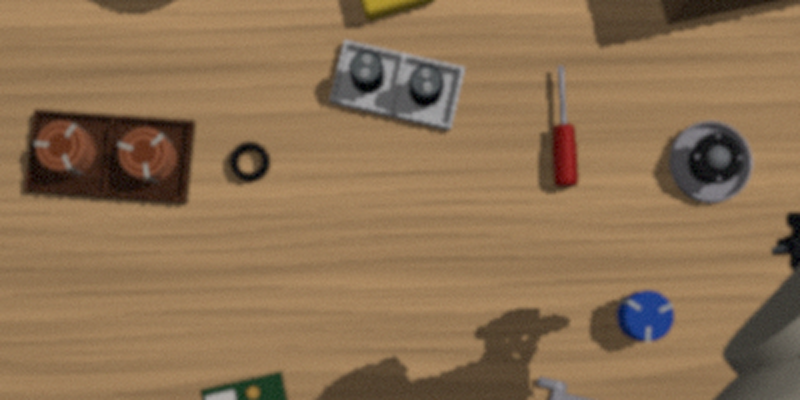

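View pics/end2.png

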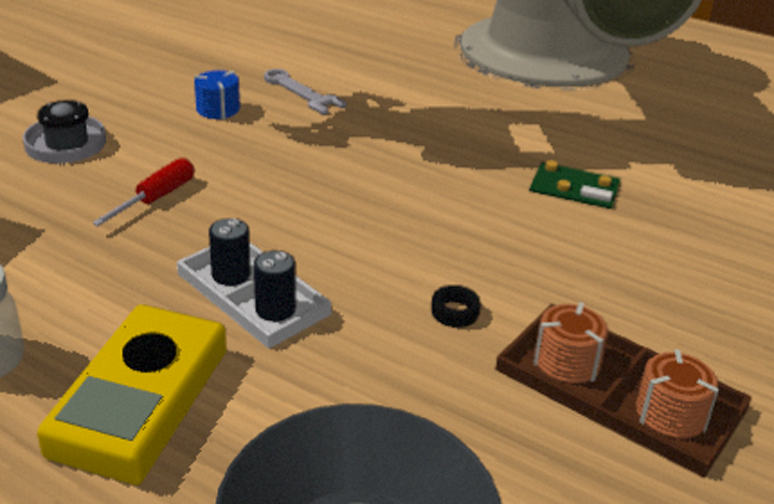

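Both views show each part upright in its place: coils at (65,147) and (146,153), caps at (367,70) and (426,83), and the tweeter at (716,158), all in top-crop pixels. The blue coil has not moved.

```bash
python3 -c "
from bench import *
print(finish_job())"
```

```text
the job is handed in; nothing more can be done
None
```

The job is handed in at about 28 s: both coils, both capacitors and the tweeter were set down upright in their places, the blue coil was left alone, and no verdict came back.

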